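Top up the wax heater and hold it on boost

TASK

Top up the wax heater for the next client: using the scoop and never the fingers on the wax, move at least three of the wax pebbles from the tub into the heater's open pot without spilling any, and lay the scoop back in the tub. Then turn the heater's dial clockwise past its two click positions to the third, boost, at the end of its travel. Boost springs back when it is let go, so finish while still holding the dial there.

Things in the scene. Friction and masses are not known exactly. Their poses are not given: they have to be found in the camera images.
- heater: wax heater, white plastic, fixed, 203 long (x) x 116 wide (y) x 86 high; origin under its middle, on the worktop. Its +x end is an open round pot; its -x end is a flat control deck 45 mm high, reaching 87 mm out before the pot, which carries the dial. Marks round the pot side of the dial: ring = off, one dot, two dots, three dots = boost.
- pot_mouth (a point): centre of the pot's mouth at rim height, 85 mm above the worktop, 45 mm from the heater's origin along its +x; the mouth is 102 mm across inside, 116 mm outside; the pot's floor is 18 mm above the worktop
- pot_in (a point): point on the pot's axis 43 mm above the worktop, about half way up the inside of the pot
- dial (a joint): angle of the dial, rad, growing clockwise seen from above. It rests by itself at about 0.05 (off), 0.47 (one dot) and 0.88 (two dots); 1.35 is boost (three dots) and 1.40 the end stop. Let go anywhere beyond 1.0 it springs back to 0.88. It takes up to about 0.2 N m to turn and 0.05 to 0.1 N m to hold at boost.
- dial_grip (a point): point on the dial's vertical axis, 62 mm from the heater's origin along its -x, 71 mm above the worktop. It lies in the dial's grip bar: black, flat-sided, 46 long x 11 wide, from 53 to 80 mm above the worktop, on a round skirt 46 mm across and 8 mm high. The point turns with the dial; at dial 0 its axes are parallel to the heater's.
- dial_pointer (a point): pointer end of the grip bar (white line), 23 mm from the dial's axis, on top. At dial 0 it lies 0.675 rad anticlockwise (seen from above) of the heater's +x direction, at boost (1.35) 0.675 rad clockwise of it.
- tub: open white tub, fixed, 173 long (x) x 92 wide (y) x 46 high, walls 4 mm, floor 6 mm thick; origin under its middle, on the worktop. The scoop stands at its -x end, the wax pebbles lie at its +x end.
- scoop: small steel scoop with black handle, 90 g; loose, standing flat on the tub's floor with its mouth to the tub's +x. Origin under the middle of its floor plate (75 long x 70 wide, 2 mm thick, lip bevelled); +x to the open mouth, z up. Back wall 30 mm high; the side walls slope from that to 7 mm and end 23 mm behind the lip. 14 mm narrower than the inside of the tub: pebbles cannot pass beside it.
- scoop_grip (a point): point in the middle of the handle's width and height, 55 mm behind the scoop's origin (its -x) and 74 mm above its underside. The handle is a level bar along the scoop's x, 16 mm wide (y), 22 mm high, reaching from 32 to 106 mm behind the origin, free on both sides and below (but for a 10 mm wide stem, 35 to 54 mm behind the origin).
- scoop_lip (a point): middle of the scoop's front edge, on its underside, 37.5 mm before its origin
- pebble0: wax pebble, honey-coloured, a flattened ball 26 mm across and 19 mm thick, 10 g, slick (friction 0.35); origin at its centre
- pebble1: another such wax pebble; origin at its centre
- pebble2: another such wax pebble; origin at its centre
- pebble3: another such wax pebble; origin at its centre
- pebble4: another such wax pebble; origin at its centre
- pebble5: another such wax pebble; origin at its centre
- spare_pot: bystander: closed low round pot, 91 mm across, 44 mm high; origin under its middle
- sticky_notes: bystander: yellow pad of notes 77x77x15 mm; origin under its middle
- card_stack: bystander: stack of white cards 55x89x17 mm near the front edge; origin under its middle

How it is judged:
By the outcome, as a careful person would: the job done as asked, in the order asked, and still so for the second after the job is handed in, while the arm keeps its last pose, push and grip.
It also fails if it takes over 67 s, if anything falls off the work surface, if the arm or the gripper's body presses on something with over 40 N, if the wrist force passes 120 N, or if a joint passes its speed limit or range.

ROBOT

A 6-joint arm with a two-finger parallel gripper is mounted at the origin on a cart in front of the work surface, level with it; the furniture and walls round the work are solid. World frame = base frame: x ahead of the robot, y to its left, z up, the work surface at z = 0. Lengths are in m, angles in rad, forces in N, time in s.
With the tool pointing down it reaches from about 0.225 to 0.725 m from the base axis. Payload 3.1 kg.
Tool frame: the origin (TCP) lies midway between the tips of the shut fingers; the grasp point (between the pads) lies 19 mm behind it (manip.grip_point_offset is the distance from the TCP to the grasp point, in m); x points along the fingers, z is the direction in which the jaws open and shut, and the axes are right-handed (so a half turn about x gives the same grasp; the last joint's range is limited). The gripper opens to 85 mm and grips with 20 to 120 N. Pads are 22 mm wide; open, the fingers measure 114 mm over their backs; the gripper's body (76 mm by 85 mm) begins 54 mm behind the grasp point. The pads swing forward as they close: fully open they stand 13 mm farther back than shut.
Start: joints at [0.989, 0.048, 0.099, 1.622, 0, 1.443], TCP at [0.23, 0.472, 0.231] pointing down, gripper open.
Joint ranges: [-2.91, 2.91], [-0.99, 1.94], [-1.21, 1.42], [-2.12, 2.29], [-1.49, 1.47], [-3.14, 3.14]. Speed limits (rad/s): [2.79, 2.79, 3.14, 3.14, 3.14, 3.14].

INTERFACE

Orientations are given as a unit quaternion [x, y, z, w].
In Python, from station import manip gives the robot as it stands.
- The arm moves only by the shell command python3 -m crank 'ROWS'. ROWS is JSON, a list of rows, each a list of 7 numbers: the shift along the world's x, y, z in m, then the turn, a rotation vector about the world's x, y, z in degrees, then the opening, from 0 (shut) to 1 (fully open). In form: [[dx, dy, dz, rx, ry, rz, gripper], ...]. A call has 1 to 12 rows; each row is the pose to reach, as a shift and turn from the pose measured when the call began; what a row does not reach only later rows make up. A row lasts 1/12 s, in which the tool goes at most 41.7 mm and 7.16 degrees, less where a joint would pass 70% of its speed; a pose out of reach is approached as far as the arm can. A call with a gripper value outside its range is refused whole. The fingers move at their own pace and stop on an object; the grip force is fixed at half the most. Time passes only in rows, so rows that repeat a pose let the fingers close. It gives the time, the measured TCP pose, the force and the opening at its end, in the units of the state.
- manip.get_obs(): the state, without advancing time (a new reading comes with each control period).
- manip.read_camera(name): name is "scene" or "top" or "wrist"; returns a dict with "color" (384x512x3 uint8, blue, green, red), "fx", "fy", "cx", "cy" (pixels), "R" (3x3) and "t" (3): a world point X has camera coordinates R X + t. Camera axes: x right, y down, z forward; pixel columns grow to the right and rows downward; lengths in m; the calibration is good to about 2 mm. A picture is of the moment at which its call begins. There is no depth.
- manip.hand_in(): hands the job in, once; it reports no verdict.
The state is a dict: "time_s": time; "q": joint angles; "dq": joint speeds; "tau": joint torques, N m; "ee_pos": TCP position; "eef_rot": TCP orientation; "contact_force": force on the tool from outside, world axes, zero at the start; "moment": the same for the moment, N m; "finger_gap": opening from 0.0 (shut) to 1.0 (fully open).
Only numpy, scipy, OpenCV 4.12 (cv2) and the standard library are available. Lean on these libraries where they do the work, as an engineer would, in place of code of your own. Each camera call takes 0.05 s, during which the arm holds its last target. There are 200 camera calls.

## Working session

There is one attempt and no reset: what is moved stays moved. The work goes in short steps, Python scripts to look and compute and a shell command to move; the robot and the scene stay as the last step left them, time stands still between calls to the robot, and variables do not carry over. Pictures are saved under pics/ and viewed, about 8 in all and at most 12, crops included, and the job is handed in when it is done.

```bash
mkdir -p pics; ls; python3 - <<'E'
from station import manip
import cv2,numpy as np
o=manip.get_obs();print(o['ee_pos'],o['eef_rot'],o['finger_gap'],manip.grip_point_offset)
for n in('scene','top'):
    c=manip.read_camera(n);cv2.imwrite(f'pics/{n}0.png',c['color']);print(n,c['fx'],c['fy'],c['cx'],c['cy'],np.round(c['R'],4).tolist(),np.round(c['t'],4).tolist())
E
```

```text
pics
[0.22983355 0.47133195 0.23009323] [-0.37507017  0.60041899  0.37436163  0.59889295] 0.9984415454779839 0.0187
scene 434.9906229085679 434.9906229085679 258.25921556173483 201.39499086276905 [[-0.8318, -0.5545, -0.0254], [-0.2128, 0.3608, -0.908], [0.5127, -0.7499, -0.4181]] [0.586, 0.1153, 0.7953]
top 440.8668365660315 440.8668365660315 256.6008804566999 190.53319575305125 [[0.0182, -0.999, 0.0417], [-0.9898, -0.0239, -0.1406], [0.1414, -0.0387, -0.9892]] [0.1524, 0.563, 0.8508]
```

View pics/top0.png

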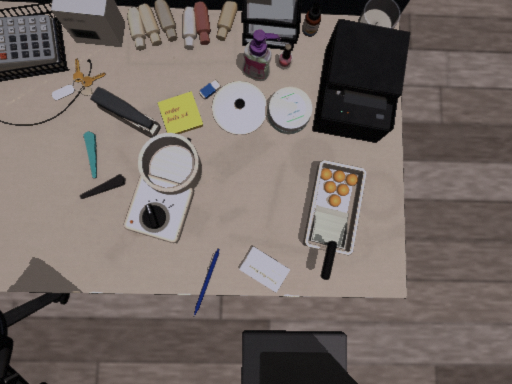

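View pics/scene0.png

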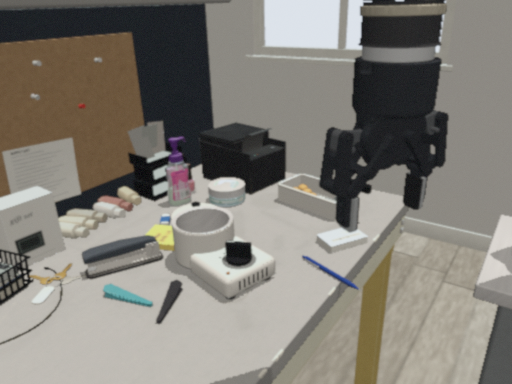

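The top view shows the tub at about (335,207), with the scoop handle at (328,260) and the pebbles near (338,185). The pot mouth is at (169,163) and the dial at (153,217). The scene view agrees. I'll enlarge both areas.

```bash
cat > h.py <<'E'
from station import manip
import cv2,numpy as np
from scipy.spatial.transform import Rotation as Rn
def ray(c,u,v,z):
    d=c['R'].T@np.array([(u-c['cx'])/c['fx'],(v-c['cy'])/c['fy'],1]);o=-c['R'].T@c['t']
    return o+d*(z-o[2])/d[2]
def proj(c,X):
    p=c['R']@np.asarray(X)+c['t'];return np.array([c['fx']*p[0]/p[2]+c['cx'],c['fy']*p[1]/p[2]+c['cy']])
def cam(n):
    c=manip.read_camera(n)
    for k in('R','t'):c[k]=np.array(c[k])
    return c
E
python3 - <<'E'
from h import *
c=cam('top');im=c['color']
a=cv2.resize(im[150:290,285:385],None,fx=4,fy=4,interpolation=cv2.INTER_CUBIC)
b=cv2.resize(im[125:265,115:210],None,fx=4,fy=4,interpolation=cv2.INTER_CUBIC)
cv2.imwrite('pics/crop1.png',np.hstack([a,b]))
def ctr(m,mn=15):
    n,_,s,ce=cv2.connectedComponentsWithStats(m.astype(np.uint8));return [(s[i].tolist(),ce[i].round(1).tolist()) for i in range(1,n) if s[i][4]>mn]
hsv=cv2.cvtColor(im,cv2.COLOR_BGR2HSV)
m=(hsv[...,1]>130)&(hsv[...,0]<25)&(hsv[...,2]>120);m[:, :290]=0
print('peb',ctr(m,5))
d=hsv[...,2]<60
dd=d.copy();dd[:235]=0;dd[290:]=0;dd[:,:315]=0;dd[:,345:]=0
print('handle',ctr(dd));p=np.argwhere(dd)[:,::-1].astype(np.float32);print(cv2.minAreaRect(p))
dd=d.copy();dd[:195]=0;dd[240:]=0;dd[:,:135]=0;dd[:,175:]=0
print('dial',ctr(dd))
E
```

```text
peb [([321, 169, 11, 11, 88], [326.0, 173.8]), ([334, 171, 11, 11, 92], [338.9, 175.8]), ([347, 174, 10, 11, 92], [351.5, 179.1]), ([325, 182, 11, 11, 93], [329.9, 186.7]), ([338, 184, 11, 11, 91], [342.7, 189.3]), ([330, 195, 10, 11, 94], [334.4, 200.1])]
handle [([342, 235, 3, 12, 19], [343.3, 241.2]), ([321, 241, 16, 39, 342], [328.4, 259.4])]
((329.2992858886719, 254.57301330566406), (17.579954147338867, 47.906883239746094), 25.016895294189453)
dial [([142, 204, 24, 25, 445], [153.7, 216.7])]
```

View pics/crop1.png

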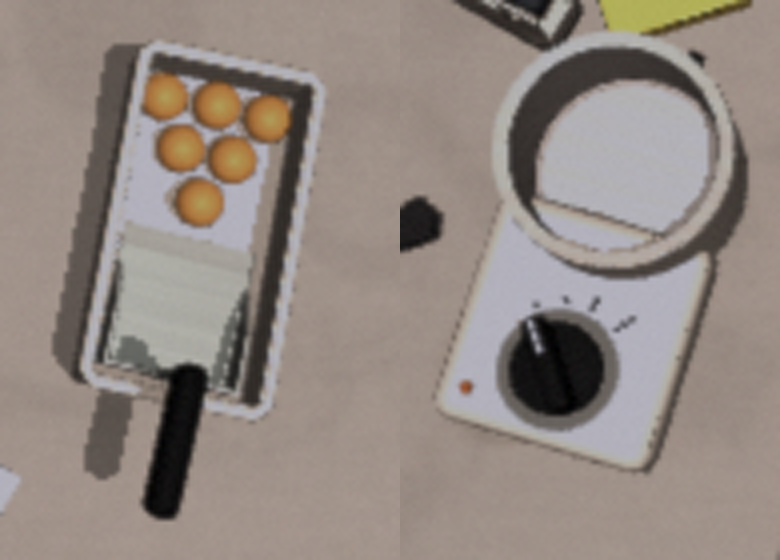

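The crop shows the tub rim corners at crop pixels (145,42), (322,78), (265,418) and (82,382). The scoop mouth faces the pebbles, and the handle runs from (190,368) to (160,515). The pot rim is centred at (613,151), and the dial skirt at (557,370) with its pointer up-left, at off.

```bash
python3 - <<'E'
from h import *
c=cam('top')
f=lambda x,y,ox,oy,z:ray(c,x/4+ox,y/4+oy,z)
T=[f(x,y,285,150,.046) for x,y in((145,42),(322,78),(265,418),(82,382))]
T=np.array(T);print('tub',T.round(4).tolist(),'ctr',T.mean(0).round(4))
ax=(T[0]+T[1]-T[2]-T[3])/2;print('len',np.linalg.norm(ax),'wid',np.linalg.norm(T[0]-T[1]),np.linalg.norm(T[3]-T[2]),'yaw',np.degrees(np.arctan2(ax[1],ax[0])))
h1=f(190,368,285,150,.091);h2=f(160,515,285,150,.091);d=h1-h2;print('handle',h1,h2,np.linalg.norm(d),np.degrees(np.arctan2(d[1],d[0])))
for p in((326.0,173.8),(338.9,175.8),(351.5,179.1),(329.9,186.7),(342.7,189.3),(334.4,200.1)):print('peb',ray(c,*p,.0155).round(4))
P=f(213,151,115,125,.085);D=f(157,370,115,125,.053);print('pot',P,'dial',D,np.linalg.norm((P-D)[:2]),np.degrees(np.arctan2(*(P-D)[1::-1])))
o=manip.get_obs();R=Rn.from_quat(o['eef_rot']).as_matrix();print(R.round(3))
w=cam('wrist');Rt=R.T@w['R'].T;print('wrist pos in tool',R.T@(-w['R'].T@w['t']-o['ee_pos']),Rt.round(2))
E
```

```text
tub [[0.6228, 0.0349, 0.046], [0.6067, -0.0554, 0.046], [0.4356, -0.0241, 0.046], [0.4515, 0.0665, 0.046]] ctr [0.5292 0.0055 0.046 ]
len 0.17403147945313333 wid 0.09165455873286353 0.09195946355791688 yaw -10.405595538069223
handle [0.4580599  0.02256093 0.091     ] [0.39030939 0.03694836 0.091     ] 0.06926131684859976 -11.989164720353992
peb [0.6014 0.0192 0.0155]
peb [ 0.5979 -0.0079  0.0155]
peb [ 0.5915 -0.0344  0.0155]
peb [0.5744 0.0111 0.0155]
peb [ 0.5696 -0.0156  0.0155]
peb [0.5465 0.0019 0.0155]
pot [0.60204941 0.33533462 0.085     ] dial [0.49969095 0.36255048 0.053     ] 0.1059148615212192 -14.889747798566269
[[-0.001 -0.899  0.438]
 [-0.001  0.438  0.899]
 [-1.     0.    -0.002]]
wrist pos in tool [-1.41700178e-01  7.10810854e-02  1.07848691e-04] [[-0.   -0.28  0.96]
 [-0.   -0.96 -0.28]
 [ 1.   -0.    0.  ]]
```

```bash
python3 -m crank '[[0.208,-0.445,-0.07,0,0,15,1],[0.208,-0.445,-0.07,0,0,15,1],[0.208,-0.445,-0.07,0,0,15,1],[0.208,-0.445,-0.07,0,0,15,1],[0.208,-0.445,-0.07,0,0,15,1],[0.208,-0.445,-0.07,0,0,15,1],[0.208,-0.445,-0.07,0,0,15,1],[0.208,-0.445,-0.07,0,0,15,1],[0.208,-0.445,-0.07,0,0,15,1],[0.208,-0.445,-0.07,0,0,15,1],[0.208,-0.445,-0.07,0,0,15,1],[0.208,-0.445,-0.07,0,0,15,1]]'
python3 -m crank '[[0,0,0,0,0,0,1],[0,0,0,0,0,0,1],[0,0,0,0,0,0,1]]'
python3 - <<'E'
from h import *
c=cam('wrist');cv2.imwrite('pics/w1.png',c['color']);o=manip.get_obs();print(o['q'],proj(c,[.438,.027,.091]))
np.savez('w1.npz',R=c['R'],t=c['t'],k=[c['fx'],c['fy'],c['cx'],c['cy']])
E
```

```text
time_s: 1.25
ee_pos: [0.4373, 0.0269, 0.161]
eef_rot: [-0.45, 0.546, 0.449, 0.546]
contact_force: [1.0, 0.8, 1.2]
finger_gap: 0.997
time_s: 1.5
ee_pos: [0.4369, 0.0271, 0.1608]
eef_rot: [-0.449, 0.546, 0.449, 0.546]
contact_force: [0.1, -0.1, 0.1]
finger_gap: 1.002
[-8.98419295e-02 -1.85307703e-01 -2.61286661e-01  1.49478810e+00
 -3.07899654e-04  1.01882167e-01] [253.46056398 205.22442177]
```

View pics/w1.png

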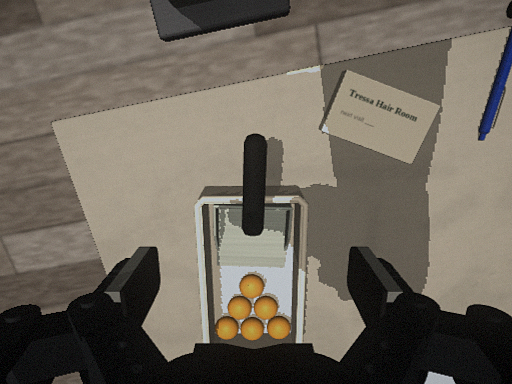

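The wrist view shows the handle midway between the fingers, spanning columns 245–265 and rows 135–235. The grip point falls at about (254,204), against (253,205) predicted. Descend and grip.

```bash
python3 -m crank '[[0.001,0,-0.04,0,0,0,1],[0.001,0,-0.075,0,0,0,1],[0.001,0,-0.1,0,0,0,1],[0.001,0,-0.1,0,0,0,0.5],[0.001,0,-0.1,0,0,0,0],[0.001,0,-0.1,0,0,0,0],[0.001,0,-0.1,0,0,0,0],[0.001,0,-0.1,0,0,0,0],[0.001,0,-0.1,0,0,0,0],[0.001,0,-0.1,0,0,0,0],[0.001,0,-0.1,0,0,0,0],[0.001,0,-0.1,0,0,0,0]]'
python3 -m crank '[[0,0,0,0,0,0,0],[0,0,0,0,0,0,0]]'
```

```text
time_s: 2.55
ee_pos: [0.4397, 0.0277, 0.0633]
eef_rot: [-0.451, 0.544, 0.449, 0.547]
contact_force: [-0.8, -0.2, 5.6]
finger_gap: 0.176
time_s: 2.72
ee_pos: [0.4401, 0.0275, 0.0637]
eef_rot: [-0.451, 0.544, 0.449, 0.547]
contact_force: [-1.2, 0.2, -2.3]
finger_gap: 0.173
```

```bash
python3 - <<'E'
from h import *
w=np.load('w1.npz');c=dict(R=w['R'],t=w['t'],fx=w['k'][0],fy=w['k'][1],cx=w['k'][2],cy=w['k'][3])
L=[ray(c,196,205,.046),ray(c,203,340,.046)];Rr=[ray(c,308,205,.046),ray(c,302,340,.046)]
print(L,Rr)
im=cv2.imread('pics/w1.png').astype(int).sum(2)
for r in(225,260,290):print(r,im[r,190:312:2].tolist())
E
```

```text
[array([ 0.44352053, -0.02352142,  0.046     ]), array([ 0.57886713, -0.05027332,  0.046     ])] [array([0.46176092, 0.06944035, 0.046     ]), array([0.59736926, 0.04379721, 0.046     ])]
225 [466, 468, 443, 586, 564, 535, 511, 175, 188, 167, 457, 397, 492, 139, 242, 303, 311, 343, 507, 485, 500, 538, 326, 350, 342, 326, 74, 56, 94, 84, 74, 78, 72, 89, 79, 71, 48, 368, 318, 342, 332, 342, 341, 331, 319, 337, 316, 317, 91, 173, 265, 469, 182, 162, 136, 340, 340, 427, 376, 272, 268]
260 [466, 463, 480, 447, 576, 565, 527, 512, 175, 163, 146, 458, 421, 416, 376, 498, 498, 489, 485, 482, 495, 482, 483, 484, 489, 479, 486, 474, 481, 477, 470, 469, 470, 471, 487, 480, 476, 486, 480, 486, 484, 487, 473, 477, 478, 479, 482, 445, 589, 579, 571, 542, 183, 196, 214, 391, 413, 397, 240, 465, 475]
290 [441, 448, 453, 440, 405, 562, 576, 524, 430, 173, 170, 199, 431, 418, 415, 458, 581, 577, 564, 567, 577, 565, 576, 570, 589, 306, 348, 397, 415, 413, 420, 416, 393, 382, 388, 346, 275, 613, 573, 575, 581, 582, 578, 571, 577, 569, 581, 569, 569, 573, 602, 248, 203, 148, 600, 544, 581, 458, 243, 471, 463]
```

```bash
python3 -m crank '[[0.006,-0.001,0,0.3,1.5,0,0],[0.012,-0.0025,0,0.3,1.5,0,0],[0.019,-0.004,0,0.3,1.5,0,0],[0.025,-0.005,0,0.3,1.5,0,0],[0.031,-0.0065,0,0.3,1.5,0,0],[0.037,-0.0075,0,0.3,1.5,0,0],[0.043,-0.009,0,0.3,1.5,0,0],[0.05,-0.0105,0,0.3,1.5,0,0],[0.056,-0.0115,0,0.3,1.5,0,0],[0.062,-0.013,0,0.3,1.5,0,0],[0.062,-0.013,0,0.3,1.5,0,0],[0.062,-0.013,0,0.3,1.5,0,0]]'
python3 - <<'E'
from h import *
c=cam('top');cv2.imwrite('pics/t2.png',cv2.resize(c['color'][150:290,285:385],None,fx=4,fy=4,interpolation=cv2.INTER_CUBIC))
c=cam('wrist');cv2.imwrite('pics/w2.png',c['color'])
a=cv2.imread('pics/t2.png');b=c['color'];b=cv2.resize(b,None,fx=.78,fy=.78);a=cv2.resize(a,None,fx=.75,fy=.75)
H=max(a.shape[0],b.shape[0]);z=np.zeros((H,a.shape[1]+b.shape[1],3),np.uint8);z[:a.shape[0],:a.shape[1]]=a;z[:b.shape[0],a.shape[1]:]=b
cv2.imwrite('pics/m2.png',z)
E
```

```text
time_s: 3.72
ee_pos: [0.5015, 0.0147, 0.0648]
eef_rot: [-0.443, 0.55, 0.456, 0.541]
contact_force: [-5.0, 0.9, 7.5]
finger_gap: 0.177
```

View pics/m2.png

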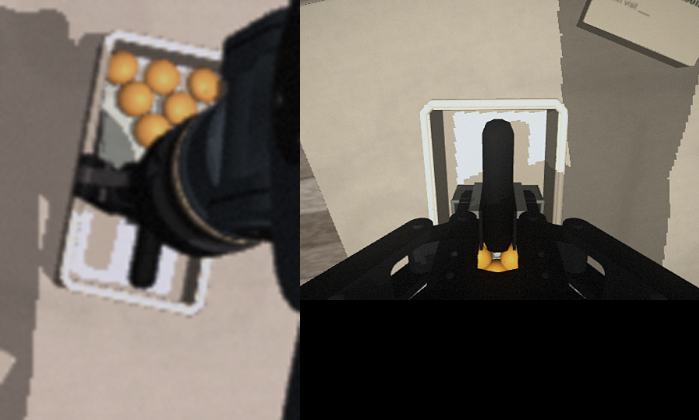

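The pebbles have barely moved, so the lip is sliding under them. The back wall shows square in the wrist view. Pushing on to the end wall.

```bash
python3 -m crank '[[0.003,-0.0005,0,0,0,0,0],[0.006,-0.001,0,0,0,0,0],[0.009,-0.002,0,0,0,0,0],[0.012,-0.0025,0,0,0,0,0],[0.015,-0.003,0,0,0,0,0],[0.017,-0.0035,0,0,0,0,0],[0.017,-0.0035,0,0,0,0,0],[0.017,-0.0035,0,0,0,0,0]]'
python3 - <<'E'
from h import *
c=cam('top');hsv=cv2.cvtColor(c['color'],cv2.COLOR_BGR2HSV)
m=(hsv[...,1]>130)&(hsv[...,0]<25)&(hsv[...,2]>120);m[:, :290]=0
n,_,s,ce=cv2.connectedComponentsWithStats(m.astype(np.uint8))
for i in range(1,n):
    if s[i][4]>10:print(s[i][4],ce[i].round(1),ray(c,*ce[i],.018).round(4))
E
```

```text
time_s: 4.48
ee_pos: [0.517, 0.0117, 0.0652]
eef_rot: [-0.442, 0.551, 0.457, 0.54]
contact_force: [-6.5, 1.4, 7.9]
finger_gap: 0.176
296 [332.8 177.2] [0.5942 0.0054 0.018 ]
31 [352.1 174.9] [ 0.6   -0.035  0.018]
```

```bash
python3 -m crank '[[0.003,-0.0005,0,0,0,0,0],[0.003,-0.0005,0,0,0,0,0],[0.001,0,0.001,-0.4,-2,0,0],[-0.001,0,0.001,-0.8,-4,0,0],[-0.003,0.0005,0.002,-1.2,-6,0,0],[-0.005,0.001,0.002,-1.6,-8.2,0,0],[-0.007,0.001,0.003,-2.1,-10.5,0,0],[-0.009,0.0015,0.003,-2.5,-13,0,0],[-0.011,0.002,0.004,-3,-15,0,0],[-0.013,0.0025,0.005,-3.4,-17.3,0,0],[-0.015,0.003,0.006,-3.8,-19.5,0,0],[-0.0175,0.0035,0.008,-4.2,-21.6,0,0]]'
python3 -m crank '[[0,0,0.003,0,0,0,0],[0,0,0.01,0,0,0,0],[0,0,0.02,0,0,0,0],[0,0,0.035,0,0,0,0],[0,0,0.05,0,0,0,0],[0,0,0.065,0,0,0,0],[0,0,0.08,0,0,0,0],[0,0,0.095,0,0,0,0],[0,0,0.105,0,0,0,0],[0,0,0.11,0,0,0,0],[0,0,0.11,0,0,0,0]]'
python3 - <<'E'
from h import *
c=cam('scene');a=cv2.resize(c['color'][80:280,240:440],None,fx=2,fy=2,interpolation=cv2.INTER_CUBIC)
c=cam('top');b=cv2.resize(c['color'][130:270,285:385],None,fx=2.86,fy=2.86,interpolation=cv2.INTER_CUBIC)
cv2.imwrite('pics/m3.png',np.hstack([a,b[:400]]))
print(manip.get_obs()['q'].round(2) if hasattr(manip.get_obs()['q'],'round') else manip.get_obs()['q'])
E
```

```text
time_s: 5.53
ee_pos: [0.4982, 0.0151, 0.0715]
eef_rot: [-0.539, 0.457, 0.346, 0.617]
contact_force: [1.1, 0.8, -0.7]
finger_gap: 0.177
time_s: 6.45
ee_pos: [0.4998, 0.0149, 0.1842]
eef_rot: [-0.54, 0.456, 0.345, 0.618]
contact_force: [-0.7, -0.6, -1.2]
finger_gap: 0.175
[-0.08 -0.42 -0.45  1.18 -0.04  0.1 ]
```

View pics/m3.png

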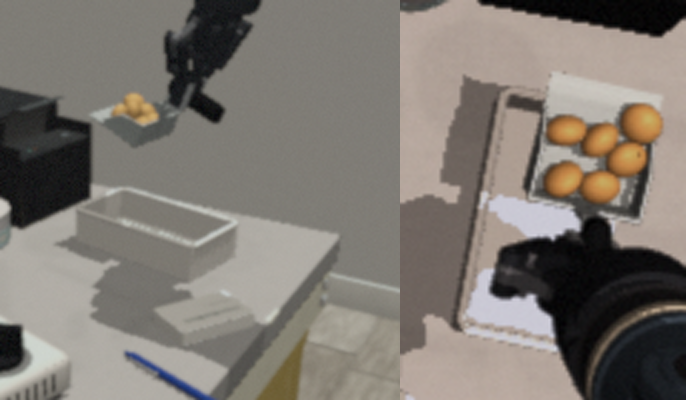

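All six pebbles are on the scoop and the tub is empty. One pebble at crop (640,123) sits near the right side wall and looks perched. While still over the tub, I'll tilt it in.

```bash
python3 -m crank '[[-0.003,0,0,-2,-1.5,0,0],[-0.006,0,0,-4,-3,0,0],[-0.01,0,0,-6,-4.5,0,0],[-0.012,0,0,-8,-6,0,0],[-0.014,0,0,-9,-7,0,0],[-0.014,0,0,-9,-7,0,0],[-0.014,0,0,-9,-7,0,0]]'
python3 -m crank '[[0,0,0,1.5,0,0,0],[0,0,0,3,0,0,0],[0,0,0,4.5,0,0,0],[0,0,0,6,0,0,0],[0,0,0,6,0,0,0]]'
python3 - <<'E'
from h import *
c=cam('scene');a=cv2.resize(c['color'][80:205,265:365],None,fx=4,fy=4,interpolation=cv2.INTER_CUBIC)
c=cam('top');b=cv2.resize(c['color'][130:255,300:400],None,fx=4,fy=4,interpolation=cv2.INTER_CUBIC)
cv2.imwrite('pics/m4.png',np.hstack([a,b]))
E
```

```text
time_s: 7.13
ee_pos: [0.4835, 0.0154, 0.1801]
eef_rot: [0.606, -0.445, -0.277, -0.599]
contact_force: [-0.1, -0.6, -1.0]
finger_gap: 0.173
time_s: 7.55
ee_pos: [0.484, 0.0143, 0.1805]
eef_rot: [-0.573, 0.43, 0.299, 0.63]
contact_force: [-1.3, 0.1, -1.9]
finger_gap: 0.175
```

View pics/m4.png

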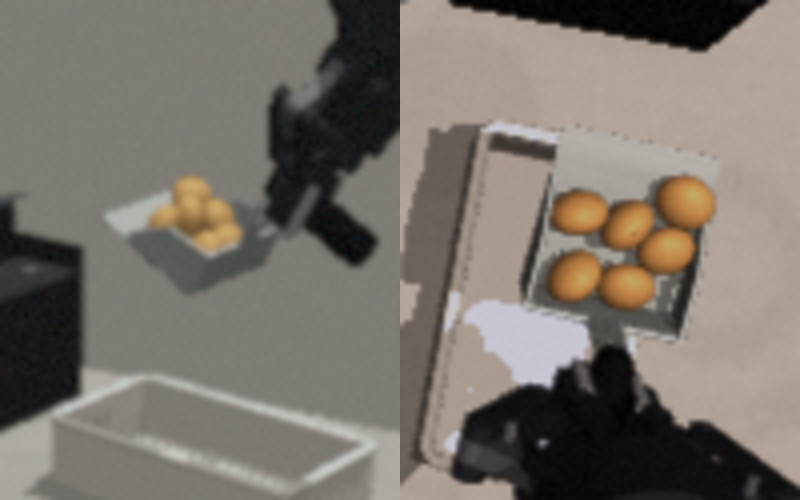

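It is still perched on the side wall. I'll lower to just above the tub and roll more strongly there, so that a fall would stay in the tub.

```bash
python3 -m crank '[[0,0,-0.02,0,0,0,0],[0,0,-0.04,0,0,0,0],[0,0,-0.058,0,0,0,0],[0,0.003,-0.063,-4,0,0,0],[0,0.007,-0.063,-8,0,0,0],[0.001,0.011,-0.063,-12,0,0,0],[0.002,0.015,-0.063,-16,1,0,0],[0.003,0.018,-0.063,-19,3,0,0],[0.003,0.02,-0.063,-21,4,0,0],[0.003,0.02,-0.063,-21,4,0,0],[0.003,0.02,-0.063,-21,4,0,0]]'
python3 -m crank '[[0,0.002,0,3,0,0,0],[0,-0.002,0,-1,0,0,0],[0,0.001,0,3,0,0,0],[0,-0.003,0,5,0,0,0],[0,-0.006,0,8,0,0,0],[0,-0.01,0,11,0,0,0],[0,-0.014,0,15,0,0,0],[-0.002,-0.018,0,18,-2,0,0],[-0.003,-0.02,0,21,-4,0,0],[-0.003,-0.02,0,21,-4,0,0]]'
python3 - <<'E'
from h import *
c=cam('scene');a=cv2.resize(c['color'][80:230,265:365],None,fx=4,fy=4,interpolation=cv2.INTER_CUBIC)
c=cam('top');b=cv2.resize(c['color'][130:280,300:400],None,fx=4,fy=4,interpolation=cv2.INTER_CUBIC)
cv2.imwrite('pics/m5.png',np.hstack([a,b]))
E
```

```text
time_s: 8.57
ee_pos: [0.487, 0.0356, 0.1168]
eef_rot: [0.668, -0.498, -0.236, -0.499]
contact_force: [-0.7, -0.3, -0.9]
finger_gap: 0.177
time_s: 9.4
ee_pos: [0.4826, 0.0131, 0.1163]
eef_rot: [-0.573, 0.43, 0.298, 0.631]
contact_force: [0.5, 0.6, -1.9]
finger_gap: 0.175
```

View pics/m5.png

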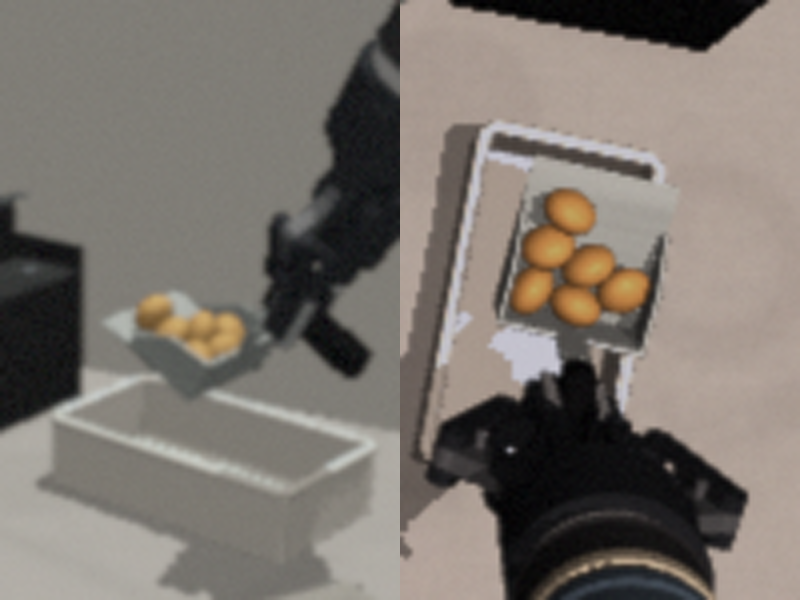

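The pebbles now lie flat on the plate: three at the back, two in the middle and one at the front left (570,210). Next I'll work out the scoop attitude and the poses at the pot.

```bash
cat >> h.py <<'E'
RG=Rn.from_quat([-.451,.544,.449,.547]);S0=Rn.from_euler('z',-10.95,degrees=True)
OFF=np.array([-.0925,0,.0577])  # TCP from lip, scoop frame
def tgt(lip,yaw,pitch):   # pitch + = mouth up
    S=Rn.from_euler('ZY',[yaw,-pitch],degrees=True);return np.asarray(lip)+S.apply(OFF),S*S0.inv()*RG
def delta(lip,yaw,pitch):
    o=manip.get_obs();p,R=tgt(lip,yaw,pitch)
    return np.r_[(p-o['ee_pos']).round(4),(R*Rn.from_quat(o['eef_rot']).inv()).as_rotvec(degrees=True).round(1)],p.round(3)
E
python3 - <<'E'
from h import *
o=manip.get_obs();S=Rn.from_quat(o['eef_rot'])*RG.inv()*S0
print('yaw,-pitch,roll',S.as_euler('ZYX',degrees=True),'lip',o['ee_pos']-S.apply(OFF))
pot=np.array([.602,.335]);u=lambda a:np.array([np.cos(np.radians(a)),np.sin(np.radians(a))])
R27=S.as_euler('ZYX',degrees=True)[0]
lip=o['ee_pos']-S.apply(OFF)
print('level roll, raise',delta(lip+[-.03,.005,.07],R27,27))
print('pot start',delta([*(pot-.012*u(-61)),.15],-61,27))
E
```

```text
yaw,-pitch,roll [-10.66479215 -27.46686359  -1.87043485] lip [ 0.59002917 -0.00760303  0.10834592]
level roll, raise (array([-0.0303,  0.0031,  0.0709,  1.7   ,  0.2   ,  0.9   ]), array([0.453, 0.017, 0.188]))
pot start (array([ 5.990e-02,  4.261e-01,  4.260e-02,  1.700e+00, -6.000e-01,
       -4.950e+01]), array([0.544, 0.44 , 0.159]))
```

```bash
python3 -m crank '[[-0.002,0,0.004,0.5,0,0,0],[-0.006,0.001,0.013,1,0,0.3,0],[-0.011,0.001,0.025,1.7,0,0.5,0],[-0.016,0.002,0.038,1.7,0,0.9,0],[-0.021,0.002,0.051,1.7,0.2,0.9,0],[-0.026,0.003,0.062,1.7,0.2,0.9,0],[-0.029,0.003,0.069,1.7,0.2,0.9,0],[-0.03,0.003,0.072,1.7,0.2,0.9,0],[-0.03,0.003,0.072,1.7,0.2,0.9,0]]'
python3 -m crank '[[0.001,0.003,0,0,0,-0.4,0],[0.002,0.01,0,0,0,-1.2,0],[0.004,0.022,0,0,0,-2.6,0],[0.008,0.038,0,0,0,-4.5,0],[0.012,0.056,0,0,0,-6.6,0],[0.016,0.075,0,0,0,-8.8,0],[0.02,0.094,0,0,0,-11,0],[0.025,0.113,0,0,0,-13.3,0],[0.029,0.132,0,0,0,-15.5,0],[0.033,0.151,0,0,0,-17.8,0],[0.037,0.17,0,0,0,-20,0],[0.041,0.189,0,0,0,-22.2,0]]'
python3 -m crank '[[0.004,0.019,0,0,0,-2.2,0],[0.008,0.038,0,0,0,-4.5,0],[0.012,0.057,0,0,0,-6.8,0],[0.016,0.076,0,0,0,-9,0],[0.02,0.095,0,0,0,-11.2,0],[0.024,0.114,0,0,0,-13.4,0],[0.028,0.133,0,0,0,-15.6,0],[0.032,0.15,0,0,0,-17.6,0],[0.036,0.165,0,0,0,-19.4,0],[0.039,0.176,0,0,0,-20.7,0],[0.04,0.183,0,0,0,-21.5,0],[0.04,0.186,0,0,0,-22,0]]'
python3 - <<'E'
from h import *
pot=np.array([.602,.335]);u=lambda a:np.array([np.cos(np.radians(a)),np.sin(np.radians(a))])
print('pot start',delta([*(pot-.012*u(-61)),.15],-61,27),manip.get_obs()['q'])
E
```

```text
time_s: 10.25
ee_pos: [0.4542, 0.0176, 0.1902]
eef_rot: [-0.567, 0.421, 0.311, 0.636]
contact_force: [-0.4, -0.4, -0.2]
finger_gap: 0.177
time_s: 11.25
ee_pos: [0.4949, 0.2083, 0.1885]
eef_rot: [-0.475, 0.524, 0.182, 0.683]
contact_force: [0.3, -0.1, -0.9]
finger_gap: 0.178
time_s: 12.25
ee_pos: [0.5347, 0.3962, 0.1857]
eef_rot: [-0.367, 0.605, 0.049, 0.705]
contact_force: [-0.3, 0.5, -1.2]
finger_gap: 0.173
pot start (array([ 0.0088,  0.0443, -0.0263,  0.1   , -0.2   , -6.2   ]), array([0.544, 0.44 , 0.159])) [ 0.75205661  0.49807624  0.48146749  1.62650941 -0.47031147  1.7252012 ]
```

```bash
python3 -m crank '[[0.001,0.006,-0.003,0,0,-1,0],[0.003,0.017,-0.009,0,0,-2.5,0],[0.006,0.03,-0.016,0,0,-4.2,0],[0.008,0.039,-0.023,0,0,-5.5,0],[0.009,0.044,-0.026,0,0,-6.2,0],[0.009,0.044,-0.026,0,0,-6.2,0],[0.009,0.044,-0.026,0,0,-6.2,0]]'
python3 - <<'E'
from h import *
pot=np.array([.602,.335]);u=lambda a:np.array([np.cos(np.radians(a)),np.sin(np.radians(a))])
for p,z in((27,.15),(15,.128),(0,.108),(-15,.1),(-30,.09),(-45,.08),(-55,.075)):print(p,delta([*(pot-.012*u(-61)),z],-61,p))
c=cam('top');b=cv2.resize(c['color'][110:260,110:250],None,fx=4,fy=4,interpolation=cv2.INTER_CUBIC)
cv2.imwrite('pics/m6.png',b);print(proj(c,[*(pot-.012*u(-61)),.15]))
E
```

```text
time_s: 12.83
ee_pos: [0.5435, 0.4402, 0.1582]
eef_rot: [-0.334, 0.625, 0.011, 0.706]
contact_force: [0.2, -0.4, -0.7]
finger_gap: 0.174
27 (array([ 1.0e-04,  3.0e-04,  1.2e-03,  1.0e-01, -3.0e-01, -0.0e+00]), array([0.544, 0.44 , 0.159]))
15 (array([ 2.20e-03, -3.50e-03,  1.60e-03,  1.06e+01,  5.60e+00, -0.00e+00]), array([0.546, 0.437, 0.16 ]))
0 (array([ 7.90e-03, -1.38e-02,  7.50e-03,  2.37e+01,  1.28e+01, -1.00e-01]), array([0.551, 0.426, 0.166]))
-15 (array([ 1.66e-02, -2.96e-02,  2.15e-02,  3.69e+01,  2.01e+01, -1.00e-01]), array([0.56 , 0.411, 0.18 ]))
-30 (array([ 2.79e-02, -4.99e-02,  2.80e-02,  5.00e+01,  2.74e+01, -2.00e-01]), array([0.571, 0.39 , 0.186]))
-45 (array([ 4.08e-02, -7.32e-02,  2.80e-02,  6.31e+01,  3.47e+01, -2.00e-01]), array([0.584, 0.367, 0.186]))
-55 (array([ 4.99e-02, -8.97e-02,  2.57e-02,  7.18e+01,  3.95e+01, -2.00e-01]), array([0.593, 0.351, 0.184]))
[156.46328941 158.35846022]
```

View pics/m6.png

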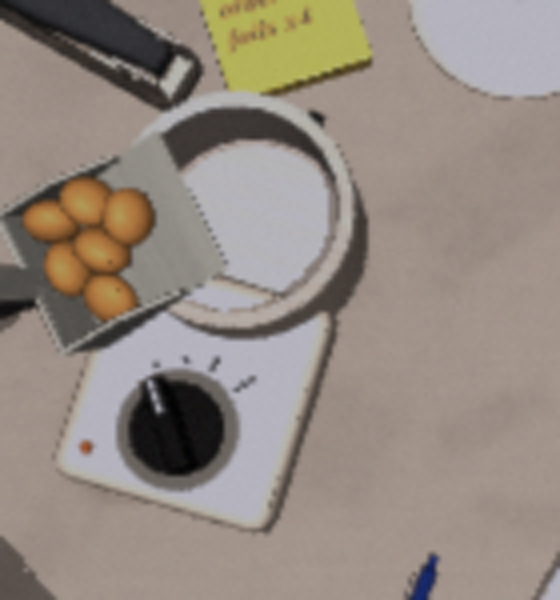

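The front-edge midpoint at px (158,160) matches the prediction of (156,158). The lip is over the mouth and all six pebbles are secure. Pouring.

```bash
python3 -m crank '[[0.001,-0.0015,0.0005,5.3,2.8,0,0],[0.002,-0.0035,0.0015,10.6,5.6,0,0],[0.005,-0.008,0.0045,16.7,9,0,0],[0.008,-0.014,0.0075,23.7,12.8,0,0],[0.0105,-0.019,0.012,28.1,15.2,0,0],[0.0135,-0.024,0.017,32.5,17.7,0,0],[0.0165,-0.0295,0.0215,36.9,20.1,0,0],[0.0195,-0.035,0.0235,40.4,22,0,0],[0.0225,-0.0405,0.0255,43.9,24,0,0],[0.0255,-0.046,0.027,47.4,25.9,0,0],[0.028,-0.05,0.028,50,27.4,0,0],[0.028,-0.05,0.028,50,27.4,0,0]]'
python3 - <<'E'
from h import *
pot=np.array([.602,.335]);u=lambda a:np.array([np.cos(np.radians(a)),np.sin(np.radians(a))])
for p,z in((-38,.085),(-45,.08),(-50,.077),(-55,.075)):print(p,delta([*(pot-.012*u(-61)),z],-61,p)[0])
for n in('top','scene'):
    c=cam(n);hsv=cv2.cvtColor(c['color'],cv2.COLOR_BGR2HSV)
    m=(hsv[...,1]>130)&(hsv[...,0]<25)&(hsv[...,2]>100)
    k,_,s,ce=cv2.connectedComponentsWithStats(m.astype(np.uint8))
    print(n,[(s[i][4],ce[i].round().tolist()) for i in range(1,k) if s[i][4]>15])
E
```

```text
time_s: 13.88
ee_pos: [0.5733, 0.386, 0.1861]
eef_rot: [0.006, 0.707, 0.345, 0.618]
contact_force: [0.4, -0.2, -2.3]
finger_gap: 0.177
-38 [ 4.8e-03 -7.8e-03  1.4e-03  7.1e+00  3.9e+00  2.0e-01]
-45 [ 1.10e-02 -1.90e-02  1.00e-04  1.32e+01  7.30e+00  2.00e-01]
-50 [ 1.55e-02 -2.71e-02 -1.10e-03  1.76e+01  9.70e+00  2.00e-01]
-55 [ 2.01e-02 -3.54e-02 -2.20e-03  2.19e+01  1.21e+01  2.00e-01]
top [(np.int32(31), [3.0, 56.0]), (np.int32(176), [85.0, 76.0])]
scene [(np.int32(37), [81.0, 105.0]), (np.int32(45), [193.0, 227.0]), (np.int32(122), [159.0, 230.0]), (np.int32(110), [167.0, 243.0]), (np.int32(42), [379.0, 271.0]), (np.int32(303), [371.0, 305.0]), (np.int32(63), [364.0, 330.0]), (np.int32(279), [365.0, 363.0])]
```

```bash
python3 -m crank '[[0.005,-0.008,0.0015,7,3.9,0,0],[0.011,-0.019,0,13.2,7.3,0,0],[0.0155,-0.027,-0.001,17.6,9.7,0,0],[0.02,-0.035,-0.002,21.9,12.1,0,0],[0.02,-0.035,0.002,21.9,12.1,0,0],[0.02,-0.035,-0.002,21.9,12.1,0,0],[0.02,-0.035,0.002,21.9,12.1,0,0],[0.02,-0.035,-0.002,21.9,12.1,0,0],[0.02,-0.035,-0.002,21.9,12.1,0,0],[0.02,-0.035,-0.002,21.9,12.1,0,0]]'
python3 - <<'E'
from h import *
c=cam('scene');a=cv2.resize(c['color'][140:290,140:290],None,fx=2.67,fy=2.67,interpolation=cv2.INTER_CUBIC)
c=cam('top');b=cv2.resize(c['color'][110:260,110:260],None,fx=2.67,fy=2.67,interpolation=cv2.INTER_CUBIC)
cv2.imwrite('pics/m7.png',np.hstack([a,b]))
E
```

```text
time_s: 14.82
ee_pos: [0.5913, 0.3554, 0.1877]
eef_rot: [0.156, 0.687, 0.473, 0.529]
contact_force: [0.2, 0.3, -0.3]
finger_gap: 0.176
```

View pics/m7.png

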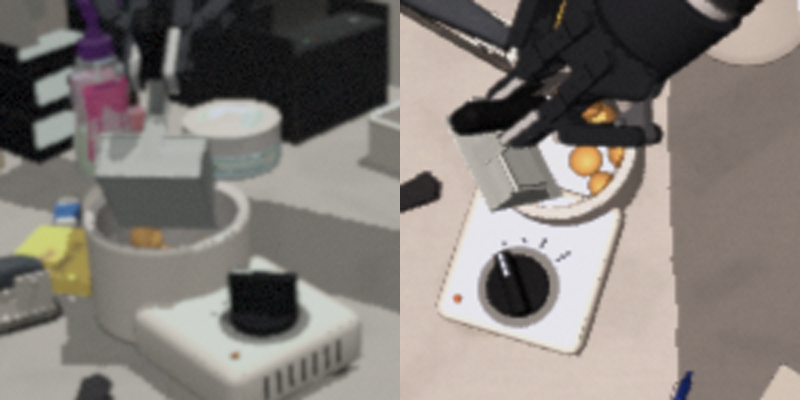

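At least four pebbles show in the pot, the scoop is empty and nothing lies outside. Lifting, levelling and returning.

```bash
python3 -m crank '[[0,0,0.02,0,0,0,0],[0,0,0.04,0,0,0,0],[0,0,0.06,0,0,0,0],[-0.003,0.004,0.07,-6,-3.3,0,0],[-0.006,0.008,0.07,-12,-6.6,0,0],[-0.009,0.012,0.07,-18,-10,0,0],[-0.012,0.016,0.07,-24,-13.3,0,0],[-0.015,0.02,0.07,-30,-16.6,0,0],[-0.018,0.024,0.07,-36,-20,0,0],[-0.02,0.024,0.07,-42,-23.3,0,0],[-0.02,0.024,0.07,-48,-26.6,0,0],[-0.02,0.024,0.07,-48,-26.6,0,0]]'
python3 - <<'E'
from h import *
o=manip.get_obs();r=(RG*Rn.from_quat(o['eef_rot']).inv()).as_rotvec(degrees=True);print(r.round(1),(np.array([.442,.0265,.15])-o['ee_pos']).round(4),o['q'])
E
```

```text
time_s: 15.92
ee_pos: [0.568, 0.384, 0.2592]
eef_rot: [-0.182, 0.681, 0.18, 0.686]
contact_force: [-0.3, 0.6, -0.8]
finger_gap: 0.179
[-0.2  0.2 49.4] [-0.126  -0.3575 -0.1092] [ 0.49919101  0.51466659  0.7225922   1.77165164 -0.00522325  1.55257477]
```

```bash
python3 -m crank '[[-0.007,-0.02,0,0,0,3,0],[-0.018,-0.05,0,0,0,7,0],[-0.03,-0.085,0,0,0,12,0],[-0.043,-0.12,0,0,0,17,0],[-0.055,-0.155,-0.01,0,0,22,0],[-0.068,-0.19,-0.025,0,0,27,0],[-0.08,-0.225,-0.04,0,0,32,0],[-0.092,-0.26,-0.055,0,0,37,0],[-0.105,-0.295,-0.07,0,0,42,0],[-0.116,-0.33,-0.085,0,0,46,0],[-0.126,-0.3575,-0.1,0,0,49.4,0],[-0.126,-0.3575,-0.109,-0.2,0.2,49.4,0]]'
python3 -m crank '[[0,0,0,0,0,0,0],[0,0,0,0,0,0,0]]'
python3 - <<'E'
from h import *
o=manip.get_obs();r=(RG*Rn.from_quat(o['eef_rot']).inv()).as_rotvec(degrees=True);print(r.round(1),(np.array([.442,.0265,.15])-o['ee_pos']).round(4))
c=cam('top');hsv=cv2.cvtColor(c['color'],cv2.COLOR_BGR2HSV)
m=(hsv[...,1]>130)&(hsv[...,0]<25)&(hsv[...,2]>60)
k,_,s,ce=cv2.connectedComponentsWithStats(m.astype(np.uint8))
print([(s[i][4],ce[i].round().tolist()) for i in range(1,k) if s[i][4]>15])
a=cv2.resize(c['color'][125:265,115:215],None,fx=4,fy=4,interpolation=cv2.INTER_CUBIC);b=cv2.resize(c['color'][150:290,285:385],None,fx=4,fy=4,interpolation=cv2.INTER_CUBIC)
cv2.imwrite('pics/m8.png',np.hstack([a,b]))
E
```

```text
time_s: 16.92
ee_pos: [0.439, 0.0223, 0.1483]
eef_rot: [-0.449, 0.546, 0.448, 0.547]
contact_force: [0.5, 0.4, -1.3]
finger_gap: 0.176
time_s: 17.08
ee_pos: [0.438, 0.022, 0.1476]
eef_rot: [-0.447, 0.547, 0.449, 0.547]
contact_force: [-0.2, 0.6, -0.6]
finger_gap: 0.173
[-0.1 -0.3  0.4] [0.004  0.0045 0.0024]
[(np.int32(32), [312.0, 19.0]), (np.int32(33), [3.0, 55.0]), (np.int32(177), [85.0, 76.0]), (np.int32(238), [180.0, 150.0]), (np.int32(42), [191.0, 166.0]), (np.int32(139), [181.0, 172.0])]
```

View pics/m8.png

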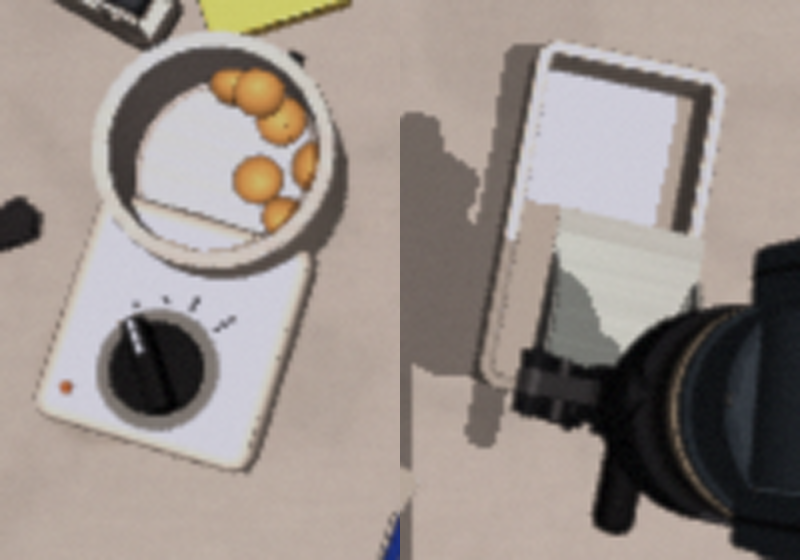

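All six pebbles are in the pot and the tub is empty but for the scoop above it. Laying the scoop down.

```bash
python3 -m crank '[[0.006,0.0045,0,0,0,0,0],[0.006,0.0045,-0.01,0,0,0,0],[0.006,0.0045,-0.025,0,0,0.2,0],[0.006,0.0045,-0.04,0,-0.3,0.4,0],[0.006,0.0045,-0.055,0,-0.3,0.4,0],[0.006,0.0045,-0.067,0,-0.3,0.4,0],[0.006,0.0045,-0.075,0,-0.3,0.4,0],[0.006,0.0045,-0.08,0,-0.3,0.4,0],[0.006,0.0045,-0.083,0,-0.3,0.4,0],[0.006,0.0045,-0.084,0,-0.3,0.4,0],[0.006,0.0045,-0.084,0,-0.3,0.4,0]]'
```

```text
time_s: 18.05
ee_pos: [0.4454, 0.0271, 0.0649]
eef_rot: [-0.451, 0.543, 0.449, 0.548]
contact_force: [0.6, -0.5, -0.7]
finger_gap: 0.174
```

```bash
python3 -m crank '[[0,0,-0.001,0,0,0,0],[0,0,-0.002,0,0,0,0],[0,0,-0.002,0,0,0,0],[0,0,-0.002,0,0,0,0.3],[0,0,-0.002,0,0,0,0.6],[0,0,-0.002,0,0,0,0.8],[0,0,-0.002,0,0,0,0.8],[0,0,-0.002,0,0,0,0.8]]'
python3 -m crank '[[0,0,0.01,0,0,0,0.8],[0,0,0.03,0,0,0,0.8],[0,0,0.06,0,0,0,0.8],[0,0,0.09,0,0,0,0.8],[0,0,0.12,0,0,0,0.8],[0,0,0.14,0,0,0,0.8],[0,0,0.14,0,0,0,0.8]]'
python3 - <<'E'
from h import *
o=manip.get_obs();R=Rn.from_quat(o['eef_rot']).as_matrix();print('zyaw',np.degrees(np.arctan2(R[1,2],R[0,2])),np.array([.4987,.3628])-o['ee_pos'][:2])
E
```

```text
time_s: 18.72
ee_pos: [0.4455, 0.027, 0.0631]
eef_rot: [-0.451, 0.543, 0.449, 0.548]
contact_force: [0.6, -0.2, -0.7]
finger_gap: 0.803
time_s: 19.3
ee_pos: [0.4485, 0.0268, 0.2097]
eef_rot: [-0.454, 0.54, 0.446, 0.55]
contact_force: [0.9, 0.7, 0.4]
finger_gap: 0.806
zyaw 79.09088957819965 [0.05017332 0.33600931]
```

```bash
python3 -m crank '[[0.004,0.025,0,0,0,3,0.8],[0.009,0.06,0,0,0,6,0.8],[0.015,0.1,0,0,0,10,0.8],[0.021,0.14,0,0,0,14,0.8],[0.027,0.18,0,0,0,18,0.8],[0.033,0.22,0,0,0,22,0.8],[0.039,0.26,-0.01,0,0,26,0.8],[0.045,0.3,-0.03,0,0,30,0.8],[0.0505,0.336,-0.05,0,0,32,0.8],[0.0505,0.336,-0.06,0,0,32,0.8],[0.0505,0.336,-0.06,0,0,32,0.8],[0.0505,0.336,-0.06,0,0,32,0.8]]'
python3 - <<'E'
from h import *
o=manip.get_obs();R=Rn.from_quat(o['eef_rot']).as_matrix();print('zyaw',np.degrees(np.arctan2(R[1,2],R[0,2])),o['q'])
c=cam('wrist');im=c['color'];hsv=cv2.cvtColor(im,cv2.COLOR_BGR2HSV)
D=[.4992,.3627];print('pred',proj(c,[*D,.053]),proj(c,[*D,.08]))
t=cam('top');h2=cv2.cvtColor(t['color'],cv2.COLOR_BGR2HSV)
d=h2[...,2]<60;d[:235]=0;d[290:]=0;d[:,:315]=0;d[:,345:]=0
p=np.argwhere(d)[:,::-1];k,_,s,ce=cv2.connectedComponentsWithStats(d.astype(np.uint8));print([(s[i].tolist(),ce[i].round(1)) for i in range(1,k) if s[i][4]>40])
x,y=proj(c,[*D,.08]).astype(int);cr=im[max(0,y-150):y+150,max(0,x-200):x+200];cr=cv2.resize(cr,None,fx=1.4,fy=1.4)
b=cv2.resize(t['color'][150:290,295:375],None,fx=2.8,fy=2.8,interpolation=cv2.INTER_CUBIC);H=max(b.shape[0],cr.shape[0])
z=np.zeros((H,cr.shape[1]+b.shape[1],3),np.uint8);z[:cr.shape[0],:cr.shape[1]]=cr;z[:b.shape[0],cr.shape[1]:]=b
cv2.imwrite('pics/m9.png',z);print('crop org',max(0,x-200),max(0,y-150),z.shape)
E
```

```text
time_s: 20.3
ee_pos: [0.4979, 0.3621, 0.1482]
eef_rot: [0.585, -0.395, -0.581, -0.405]
contact_force: [0.1, 0.4, 0.1]
finger_gap: 0.802
zyaw 111.10969313379651 [5.19288094e-01 2.65519637e-01 1.77757767e-01 1.46880777e+00
 1.09915690e-03 1.50884677e-01]
pred [253.87031362 193.60988383] [254.10260657 205.40326573]
[([322, 238, 14, 38, 320], array([328.3, 256.2]))]
crop org 54 55 (420, 784, 3)
```

View pics/m9.png

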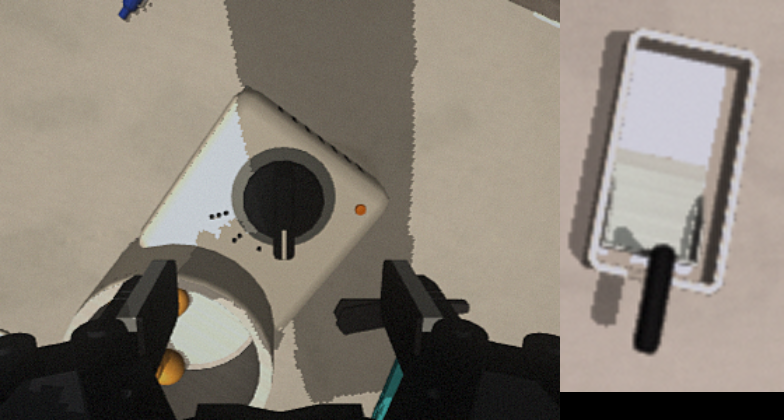

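The scoop lies flat in the tub as it started. The dial bar is parallel to the pads, and the skirt centre at crop (284,200) is about 3 mm from my estimate. I'll shift by roughly that, descend and grip.

```bash
python3 -m crank '[[0.003,0.003,-0.02,0,0,0,0.5],[0.003,0.003,-0.045,0,0,0,0.5],[0.003,0.003,-0.07,0,0,0,0.5],[0.003,0.003,-0.085,0,0,0,0.5],[0.003,0.003,-0.091,0,0,0,0.5],[0.003,0.003,-0.091,0,0,0,0.3],[0.003,0.003,-0.091,0,0,0,0],[0.003,0.003,-0.091,0,0,0,0],[0.003,0.003,-0.091,0,0,0,0],[0.003,0.003,-0.091,0,0,0,0],[0.003,0.003,-0.091,0,0,0,0],[0.003,0.003,-0.091,0,0,0,0]]'
python3 - <<'E'
from station import manip
o=manip.get_obs();print(o['q'],o['moment'],o['contact_force'])
E
```

```text
time_s: 21.4
ee_pos: [0.5032, 0.3666, 0.0627]
eef_rot: [0.586, -0.392, -0.58, -0.408]
contact_force: [-2.8, 4.9, 6.4]
finger_gap: 0.112
[0.5203691  0.30086538 0.04962702 1.29604805 0.00322861 0.15274864] [0.68692538 0.74652743 0.04082251] [-2.83029436  4.90877195  6.37742493]
```

```bash
python3 -m crank '[[0,0,0,0,0,-6.5,0],[0,0,0,0,0,-13,0],[0,0,0,0,0,-19.5,0],[0,0,0,0,0,-26,0],[0,0,0,0,0,-32.5,0],[0,0,0,0,0,-39,0],[0,0,0,0,0,-45.5,0],[0,0,0,0,0,-52,0],[0,0,0,0,0,-58,0],[0,0,0,0,0,-64,0],[0,0,0,0,0,-70,0],[0,0,0,0,0,-74,0]]'
python3 - <<'E'
from h import *
o=manip.get_obs();R=Rn.from_quat(o['eef_rot']).as_matrix();zy=np.degrees(np.arctan2(R[1,2],R[0,2]));print('zyaw',zy,o['moment'])
c=cam('top');cv2.imwrite('pics/dial.png',c['color'])
E
```

```text
time_s: 22.4
ee_pos: [0.5027, 0.3653, 0.0627]
eef_rot: [-0.231, 0.667, 0.215, 0.675]
contact_force: [-1.8, 0.4, 2.3]
finger_gap: 0.109
zyaw 36.799600092203704 [-0.23277703  0.73565797  0.07353418]
```

```bash
python3 -m crank '[[0,0,0,0,0,-1.5,0],[0,0,0,0,0,-3,0],[0,0,0,0,0,-3,0],[0,0,0,0,0,-3,0],[0,0,0,0,0,-3,0]]'
python3 - <<'E'
from h import *
o=manip.get_obs();R=Rn.from_quat(o['eef_rot']).as_matrix();print('zyaw',np.degrees(np.arctan2(R[1,2],R[0,2])),o['moment'])
E
```

```text
time_s: 22.87
ee_pos: [0.5026, 0.3652, 0.0628]
eef_rot: [-0.213, 0.673, 0.198, 0.68]
contact_force: [-1.5, 0.2, 0.2]
finger_gap: 0.112
zyaw 33.798999392517985 [0.27279112 0.57705809 0.08230814]
```

```bash
python3 -m crank '[[0,0,0,0,0,-1,0],[0,0,0,0,0,-2,0],[0,0,0,0,0,-2,0],[0,0,0,0,0,-2,0]]'
python3 - <<'E'
from h import *
o=manip.get_obs();R=Rn.from_quat(o['eef_rot']).as_matrix();print('zyaw',np.degrees(np.arctan2(R[1,2],R[0,2])),o['moment'])
t=cam('scene');print(proj(t,[.502,.365,.08]));cv2.imwrite('pics/s9.png',t['color'])
c=cam('wrist');im=c['color'];cv2.imwrite('pics/w9.png',im)
# pointer: white line on top of the bar, near 23 mm from axis
u=lambda a:np.array([np.cos(np.radians(a)),np.sin(np.radians(a))])
g=cv2.cvtColor(im,cv2.COLOR_BGR2GRAY);ax=np.array([.5026,.3652])
for a in range(-72,-34,2):
    print(a,[int(g[int(round(q[1])),int(round(q[0]))]) for r in(.015,.018,.021) for q in [proj(c,[*(ax+r*u(a)),.08])]])
E
```

```text
time_s: 23.2
ee_pos: [0.5026, 0.3652, 0.0627]
eef_rot: [-0.202, 0.676, 0.186, 0.684]
contact_force: [-1.4, 0.9, 0.4]
finger_gap: 0.109
zyaw 31.87716235428426 [0.26744384 0.47180248 0.64973389]
[237.26886015 240.76146317]
-72 [20, 122, 22]
-70 [34, 163, 193]
-68 [27, 26, 240]
-66 [34, 23, 244]
-64 [34, 27, 255]
-62 [29, 37, 255]
-60 [17, 17, 220]
-58 [106, 68, 250]
-56 [247, 251, 241]
-54 [240, 242, 241]
-52 [248, 242, 237]
-50 [242, 39, 255]
-48 [46, 25, 255]
-46 [24, 35, 254]
-44 [26, 30, 255]
-42 [27, 30, 251]
-40 [22, 27, 22]
-38 [24, 23, 33]
-36 [19, 29, 37]
```

The wrist moment jumped from 0.08 to 0.65 N m, so the dial is at its end stop, and the pointer line reads about −54° against −53.6° to −56.4° expected. I'll ease off 1°, check and hand in.

```bash
python3 -m crank '[[0,0,0,0,0,1,0],[0,0,0,0,0,1,0],[0,0,0,0,0,1,0],[0,0,0,0,0,1,0]]'
python3 - <<'E'
from h import *
o=manip.get_obs();R=Rn.from_quat(o['eef_rot']).as_matrix();print('zyaw',np.degrees(np.arctan2(R[1,2],R[0,2])),o['moment'],o['contact_force'],o['finger_gap'],np.abs(o['dq']).max())
print(manip.hand_in())
E
```

```text
time_s: 23.63
ee_pos: [0.5026, 0.3652, 0.0628]
eef_rot: [-0.208, 0.674, 0.192, 0.682]
contact_force: [-1.9, 1.2, 0.6]
finger_gap: 0.107
zyaw 32.82846269108015 [0.30305825 0.49285605 0.2579398 ] [-1.90558554  1.22365384  0.60630254] 0.10721870222122727 0.0020243858846690013
the job is handed in; nothing more can be done
None
```

The job is done and handed in at about 24 s. All six wax pebbles are in the heater's pot, moved only with the scoop. The scoop is back in the tub, and the gripper is still holding the dial at boost.

- **Pebbles and scoop:** The pictures showed all six pebbles in the pot, none left in the tub and none outside it. One pebble perched on the scoop's side wall after the lift. I tilted it in while still just above the tub, and nothing fell. A later picture showed the scoop lying flat in the tub as it started.
- **Dial:** The wrist moment jumped from 0.08 to 0.65 N m when the dial met its end stop. I then eased off 1°, which left about 0.26 N m. The pointer read about −54°, against −53.6° to −56.4° expected between boost and the stop.
- **Disagreement:** The top and wrist cameras differed by about 3–4 mm on the dial's centre. I aimed between them, and the grip settled on the bar. I took no picture of the whole scene after the dial turn.

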